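# Dock the car battery, latch it and start the charge

## Task

Charge the model car's battery: push the pack along the dock's deck until it is fully home against the contacts in the bay, then swing the orange gate fully shut behind it. Then press the green start key until it gives, keep it down for about two seconds, and let go; do not lean on it hard. Do not press the other keys, start before the gate is shut, or shift the things lying around.

Things in the scene. Friction and masses are not known exactly. Their poses are not given: they have to be found in the camera images.
- dock: fixed charging dock. Origin: on the bench, on the bay's centre line; x across the bay, y along it, z up. Aluminium deck 180 (x) by 480 (y -245 to +235), top at z = 10 mm; its open apron is y +24 to +235. White console y -245 to -110, 180 wide, top at z = 55 mm; its face at y = -110 ends the bay. Pushing the pack to -y takes it home, its rear end then at y = +30
- bay_stop (a point): middle of the bay's end stop (console face with two brass contacts), on the deck's top: dock (0, -110, 10) mm; axes as the dock's. Two grey rails, 22 mm high above the deck, 53 mm apart inside, run from it to dock y = -22 mm, then flare to about 93 mm apart at y = +24 mm (the mouth)
- pack: battery pack, loose, 48 (x) by 140 (y) by 26 mm high, about 0.3 kg, black with a blue band, on the dock's apron. Origin: centre of its underside. Its -y end has two brass contacts and faces the bay, roughly in line (up to about 10 mm and 9 degrees off). Home: that end against the stop, origin 70 mm from bay_stop along dock y
- gate (a joint): orange gate arm on an upright pivot beside the mouth, rad. 0 (stop) = shut: it points along dock +x across the mouth, behind a pack that is home. Grows anticlockwise from above: 1.57 = points along dock +y, 2.2 (stop) = leans outward. Starts at 1.75 to 2.1. Stays where left; about 1 N at mid-length turns it. It cannot shut on a pack sticking out over 4 mm
- gate_pivot (a point): on the pivot axis at the middle height of the arm (dock x = -58, y = +39, z = 28 mm); it turns with the arm, its x axis pointing along the arm. The arm is 105 mm long, 10 mm thick, 16 mm high (z 20 to 36 mm); the pivot post has radius 9 mm, to z = 40 mm
- gate_tip (a point): centre of the black upright stub (radius 7 mm, z 20 to 50 mm) at the arm's free end, 98 mm from the pivot, at z = 28 mm
- start_pad: grey bezel 46 x 46 x 4 mm of the green start key, on the console's top; origin at its underside centre, axes as the dock's. It carries the green key. Force on it above 25 N damages it
- start_key_top (a point): centre of the top face of the green start key (36 x 36 mm, white bar mark), 8 mm above the console top and 4 mm proud of its bezel; pressed straight down. The three keys stand in a row 56 mm apart across the console, in any order
- start_key (a joint): how far the start key is pressed, m. 0 = free, 0.0015 = bottomed. Stiff spring: it starts to move at 2 N, switches at 0.0009 (about 6 N) and bottoms at about 9 N; springs back when released
- stop_key_top (a point): centre of the top face of the red stop key (36 x 36 mm, white square mark), same build
- stop_key (a joint): how far the red key is pressed, m, as for the start key
- mode_key_top (a point): centre of the top face of the blue mode key (36 x 36 mm, white round mark), same build
- mode_key (a joint): how far the blue key is pressed, m, as for the start key
- wheel: bystander: black model-car tyre with a red rim, lying flat, 110 mm across, 48 mm high; origin at its underside centre
- phone: bystander: phone with a blue case, 74 x 155 x 9 mm, lying flat; origin at its underside centre
- screwdriver: bystander: screwdriver lying on the bench beyond the dock, about 200 mm long along its x axis, handle to its -x; origin near its middle
Mind the look-alikes: they are no part of the job. Of the things that look like the pack, the smallest one is meant.

How it is judged:
By the outcome, as a careful person would: the job done as asked, in the order asked, and still so for the second after the job is handed in, with the robot touching nothing.
It also fails if it takes over 69 s, if anything falls off the work surface, if the arm or the gripper's body presses on something with over 40 N, if the wrist force passes 120 N, or if a joint passes its speed limit or range.

## Robot

A 6-joint arm with a two-finger parallel gripper is mounted at the origin on the work surface. World frame = base frame: x ahead of the robot, y to its left, z up, the work surface at z = 0. Lengths are in m, angles in rad, forces in N, time in s.
With the tool pointing down it reaches from about 0.275 to 0.725 m from the base axis. Payload 15.9 kg.
Tool frame: the origin (TCP) lies at the very end of the fingers, on their centre line; the grasp point (between the pads) lies 19 mm behind it (env.grasp_offset is the distance from the TCP to the grasp point, in m); z points along the fingers, y is the line along which they close (so a half turn about z gives the same grasp; the last joint's range is limited). The gripper opens to 85 mm and grips with 20 to 120 N. Pads are 22 mm wide; open, the fingers measure 114 mm over their backs; the gripper's body (76 mm by 85 mm) begins 54 mm behind the grasp point. The pads swing forward as they close: fully open they stand 13 mm farther back than shut.
Start: joints at [1.255, 0.213, -0.034, 1.323, 0, 1.571], TCP at [0.155, 0.475, 0.231] pointing down, gripper open.
Joint ranges: [-2.98, 2.98], [-0.74, 1.72], [-1.14, 1.35], [-2.1, 2.04], [-1.57, 1.44], [-3.14, 3.14]. Speed limits (rad/s): [1.89, 1.89, 2.39, 2.57, 3.14, 3.14].

## Interface

Orientations are given as a unit quaternion [w, x, y, z].
In Python, from bench import env, vision gives the robot as it stands.
- The arm moves only by the shell command python3 -m pendant 'ROWS' [FORCE]. ROWS is text: rows parted by semicolons, each of 5 numbers parted by spaces: the shift along the tool's x, y, z in cm, then the turn about the tool's z in rad, then the finger opening in cm, from 0 to 8.54. In form: dx dy dz yaw gripper; .... A call has 1 to 20 rows; each row is the pose to reach, as a shift and turn from the pose commanded when the call began, along the tool's axes at that moment; what a row does not reach only later rows make up. A row lasts 1/12 s, in which the tool goes at most 41.7 mm and 7.16 degrees, less where a joint would pass 70% of its speed; a pose out of reach is approached as far as the arm can. A call with a gripper value outside its range is refused whole. The fingers move at their own pace and stop on an object; FORCE is the grip in N (left out, the last holds). Time passes only in rows, so rows that repeat a pose let the fingers close. It gives the time, the measured TCP pose, the force, the opening and the grip force at its end, in the units of the state.
- env.state(): the state, without advancing time (a new reading comes with each control period).
- vision.get_image(name): name is "scene" or "top" or "wrist"; returns the picture (480x640x3 uint8, red, green, blue); there is no depth.
- vision.camera_model(name): a dict with "fx", "fy", "cx", "cy" (pixels), "view" (4x4, takes a point from world to camera coordinates); the wrist camera has in their place "hand_eye" (4x4, takes a point from camera to tool coordinates, whose origin is the TCP and whose axes are the flange's). Camera axes: x right, y down, z forward; pixel columns grow to the right and rows downward; lengths in m; the calibration is good to about 2 mm. A picture is of the moment at which its call begins: read the wrist's pose just before it. camera_model takes no time and is no camera call.
- env.finish_job(): hands the job in; it is judged then, once.
The state is a dict: "clock": time; "qpos": joint angles; "joint_velocities": joint speeds; "joint_efforts": joint torques, N m; "eef_pos": TCP position; "ee_rot": TCP orientation; "ft_force": force on the tool from outside, world axes, zero at the start; "moment": the same for the moment, N m; "width": finger opening in m; "grasp_force": force on a finger pad.
Only numpy, scipy, OpenCV 4.12 (cv2) and the standard library are available. Lean on these libraries where they do the work, as an engineer would, in place of code of your own. Each camera call takes 0.05 s, during which the arm holds its last target. There are 200 camera calls.

## Working session

There is one attempt and no reset: what is moved stays moved. The work goes in short steps, Python scripts to look and compute and a shell command to move; the robot and the scene stay as the last step left them, time stands still between calls to the robot, and variables do not carry over. Pictures are saved under pics/ and viewed, at most 10 in all, crops included, and the job is handed in when it is done.

```bash
mkdir -p pics; python3 - <<'E'
from bench import env, vision
import cv2
for n in("top","scene"):
    cv2.imwrite(f"pics/{n}0.png",vision.get_image(n)[:,:,::-1])
    m=vision.camera_model(n);print(n,{k:(v if not hasattr(v,'shape') else v.round(4).tolist()) for k,v in m.items()})
s=env.state();print(s['eef_pos'],s['ee_rot'],s['clock'],s['width'])
print(vision.camera_model("wrist"))
E
```

```text
top {'fx': 542.1685500733972, 'fy': 542.1685500733972, 'cx': 319.4044845327006, 'cy': 232.69881735422382, 'view': [[0.0259, -0.9996, 0.0132, -0.0109], [-0.9831, -0.0279, -0.1811, 0.5551], [0.1814, -0.0083, -0.9834, 1.1749], [0.0, 0.0, 0.0, 1.0]]}
scene {'fx': 579.5594157581792, 'fy': 579.5594157581792, 'cx': 316.1717809090461, 'cy': 240.2063881837713, 'view': [[0.3241, 0.946, 0.0088, -0.1861], [0.7489, -0.2508, -0.6134, -0.3827], [-0.5781, 0.2054, -0.7897, 1.9673], [0.0, 0.0, 0.0, 1.0]]}
[0.15520479 0.47499521 0.23089087] [-7.15212566e-05  1.57255764e-01  9.87557800e-01 -4.60579302e-04] 0.1 0.08558177026390722
{'fx': 423.82751077823804, 'fy': 423.82751077823804, 'cx': 321.4282908023971, 'cy': 239.50074756205532, 'hand_eye': array([[ 4.13025919e-04, -9.61393784e-01, -2.75175983e-01,
         6.94849382e-02],
       [ 9.99999822e-01,  5.15307734e-04, -2.99400428e-04,
        -5.74856814e-04],
       [ 4.29642023e-04, -2.75175811e-01,  9.61393826e-01,
        -1.43133862e-01],
       [ 0.00000000e+00,  0.00000000e+00,  0.00000000e+00,
         1.00000000e+00]])}
```

View pics/top0.png

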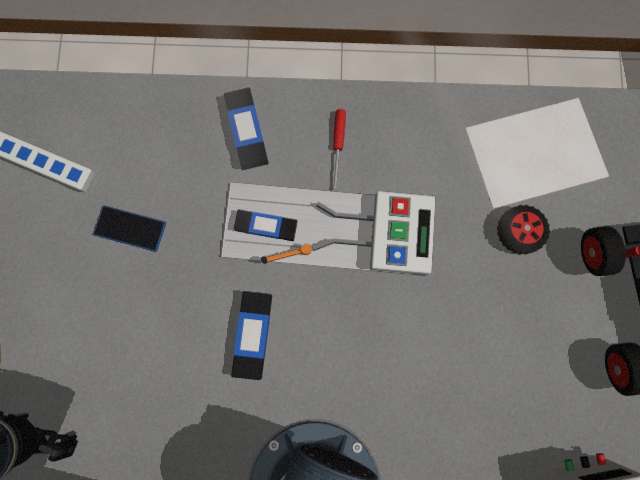

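View pics/scene0.png

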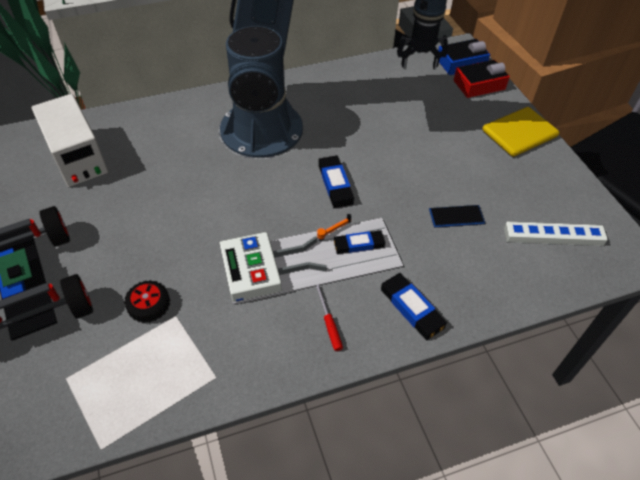

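Three pack look-alikes, in top-view pixels: (245,128), (252,335) and (265,224). The one at (265,224) is the smallest, and it lies on the apron in line with the bay, so it is the one meant. I'll confirm it in an enlarged crop. The start key is the green one at (398,230), with red at (400,206) and blue at (397,255). The gate pivot is at (306,249).

```bash
python3 - <<'E'
import cv2
im=cv2.imread("pics/top0.png")[170:290,210:450]
cv2.imwrite("pics/crop0.png",cv2.resize(im,(792,396),interpolation=cv2.INTER_CUBIC))
E
```

```text
(no output)
```

View pics/crop0.png

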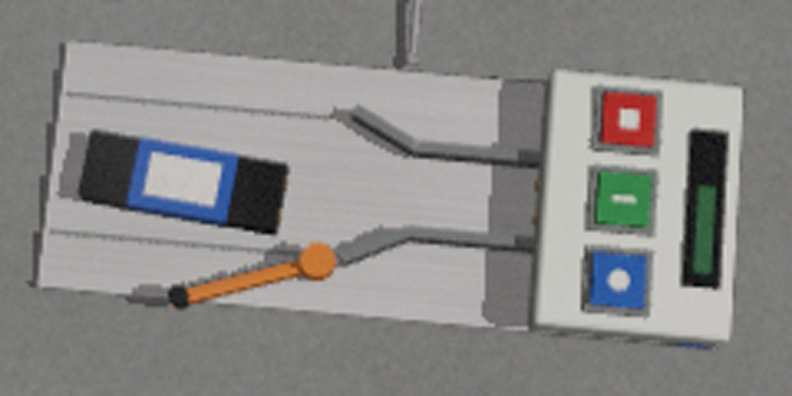

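The crop confirms it: a small pack, about 10 px wide in the crop's scale of the deck, with brass contacts on its right end facing the bay. Crop pixels: pack corners (91,130), (288,163), (277,234), (80,197); green key (624,198); gate stub (180,296). Next I fit the poses.

```bash
cat > h.py <<'E'
import numpy as np
from bench import env,vision
from scipy.optimize import least_squares
def proj(P,m):
    c=m['view'][:3,:3]@np.asarray(P,float).T+m['view'][:3,3:4]
    return np.stack([m['fx']*c[0]/c[2]+m['cx'],m['fy']*c[1]/c[2]+m['cy']],1)
def T(p,P):
    P=np.asarray(P,float);c,s=np.cos(p[2]),np.sin(p[2])
    return np.c_[p[0]+c*P[:,0]-s*P[:,1],p[1]+s*P[:,0]+c*P[:,1],P[:,2]]
def fit(P,uv,m,x0=(.5,.1,0)):
    r=least_squares(lambda p:(proj(T(p,P),m)-uv).ravel(),x0);return r.x,r.fun.reshape(-1,2)
E
python3 - <<'E'
from h import *
m=vision.camera_model("top")
cr=lambda a:(np.array(a,float)+.5)/3.3-.5+[210,170]
P=np.array([(90,235,10),(-90,235,10),(90,-110,55),(90,-245,55),(-90,-245,55),(-90,-110,55),(0,-177,63)])/1000.
uv=cr([(66,42),(38,287),(553,70),(743,88),(730,340),(533,327),(624,198)])
# green key y unknown: leave out in the fit
d,r=fit(P[:6],uv[:6],m);print("dock",d,r.round(1).tolist())
def back(uv,z):
    def f(p): return (proj([[p[0],p[1],z]],m)-uv)[0]
    return least_squares(f,[.5,.1]).x
c,s=np.cos(d[2]),np.sin(d[2])
def todock(w): e=np.array(w)-d[:2];return np.array([c*e[0]+s*e[1],-s*e[0]+c*e[1]])
for n,a,z in [("green",(624,198),.063),("red",(629,118),.063),("blue",(618,280),.063),("pivot",(318,261),.040),("tip",(180,296),.050)]:
    w=back(cr([a])[0],z);print(n,w.round(4),(todock(w)*1e3).round(1))
PP=np.array([(24,70,36),(24,-70,36),(-24,-70,36),(-24,70,36)])/1000.
p,r=fit(PP-[0,0,0],cr([(91,130),(288,163),(277,234),(80,197)]),m);print("pack",p,r.round(1).tolist(),"in dock mm",(todock(p[:2])*1e3).round(1),np.degrees(p[2]-d[2]))
from scipy.spatial.transform import Rotation as R
st=env.state();q=st['ee_rot'];print("tool\n",R.from_quat([q[1],q[2],q[3],q[0]]).as_matrix().round(3))
E
```

```text
dock [ 0.57378936 -0.00901927 -0.06388568] [[0.0, -0.2], [-0.8, 0.4], [-0.5, -0.5], [0.7, -0.6], [0.6, 1.2], [-0.1, -0.4]]
green [ 0.5649 -0.1736] [   1.7 -164.8]
red [ 0.6209 -0.1771] [  57.8 -164.7]
blue [ 0.5085 -0.1695] [ -54.9 -164.3]
pivot [0.5193 0.0334] [-57.   38.9]
tip [0.4912 0.1261] [-91.1 129.6]
pack [ 0.57360785  0.12824971 -0.14628795] [[0.2, 0.2], [0.4, 0.5], [-0.0, -0.7], [-0.6, 0.0]] in dock mm [ -8.9 137. ] -4.721302453353996
tool
 [[-0.951  0.311 -0.   ]
 [ 0.311  0.951 -0.001]
 [-0.    -0.001 -1.   ]]
```

```bash
cat >> h.py <<'E'
from scipy.spatial.transform import Rotation as R
D=np.array([0.5743,-0.0090,-0.0639])   # dock x,y,yaw
def dw(x,y): return T(D,[[x/1e3,y/1e3,0]])[0,:2]   # dock mm -> world m
def wd(w):
    c,s=np.cos(D[2]),np.sin(D[2]);e=np.asarray(w)[:2]-D[:2];return np.array([c*e[0]+s*e[1],-s*e[0]+c*e[1]])*1e3
def tool():
    s=env.state();q=s['ee_rot'];return s['eef_pos'],R.from_quat([q[1],q[2],q[3],q[0]]).as_matrix()
def rel(xy,z,ang=None):
    """world target (m) and tool-y heading -> row (cm, rad)"""
    p,M=tool();d=M.T@(np.array([*xy,z])-p)*100
    cur=np.arctan2(M[1,1],M[0,1]);dy=0 if ang is None else -((ang-cur+np.pi/2)%np.pi-np.pi/2)
    return np.r_[d,dy].round(3)
def show():
    s=env.state();p,M=tool();print("t",round(s['clock'],2),"dock",wd(p).round(1),"z",round(p[2]*1e3,1),"ang-dock",round(np.degrees(np.arctan2(M[1,1],M[0,1])-D[2]),2),"F",np.round(s['ft_force'],1),"w",round(s['width']*1e3,1),"g",round(s['grasp_force'],1),"q6",round(s['qpos'][5],2))
E
python3 -c "
from h import *
print(rel((.5794,.1678),.10,-.146))"
```

```text
[-49.863 -16.013  13.104   1.401]
```

```bash
python3 -m pendant '-49.9 -16 8 1.4 8.5;-49.9 -16 8 1.4 8.5;-49.9 -16 8 1.4 8.5;-49.9 -16 8 1.4 8.5;-49.9 -16 8 1.4 8.5;-49.9 -16 8 1.4 8.5;-49.9 -16 8 1.4 8.5;-49.9 -16 8 1.4 8.5;-49.9 -16 8 1.4 8.5;-49.9 -16 8 1.4 8.5;-49.9 -16 8 1.4 8.5;-49.9 -16 8 1.4 8.5;-49.9 -16 8 1.4 8.5;-49.9 -16 8 1.4 8.5;-49.9 -16 8 1.4 8.5;-49.9 -16 8 1.4 8.5;-49.9 -16 8 1.4 8.5;-49.9 -16 8 1.4 8.5;-49.9 -16 8 1.4 8.5;-49.9 -16 8 1.4 8.5' 20
python3 -c "
from h import *
import cv2
show();print(rel((.5794,.1678),.014,-.146))
cv2.imwrite('pics/w1.png',vision.get_image('wrist')[:,:,::-1])"
```

```text
clock: 1.77
eef_pos: [0.5796, 0.1688, 0.1517]
ee_rot: [0.0, 0.756, 0.654, 0.0]
ft_force: [0.0, 0.1, 0.1]
width: 0.0848
grasp_force: 0.0
t 1.77 dock [ -6.1 177.7] z 151.7 ang-dock -4.59 F [0.  0.1 0.1] w 84.8 g 0.0 q6 2.0
[-1.0200e-01 -1.1000e-02  1.3765e+01  2.0000e-03]
```

View pics/w1.png

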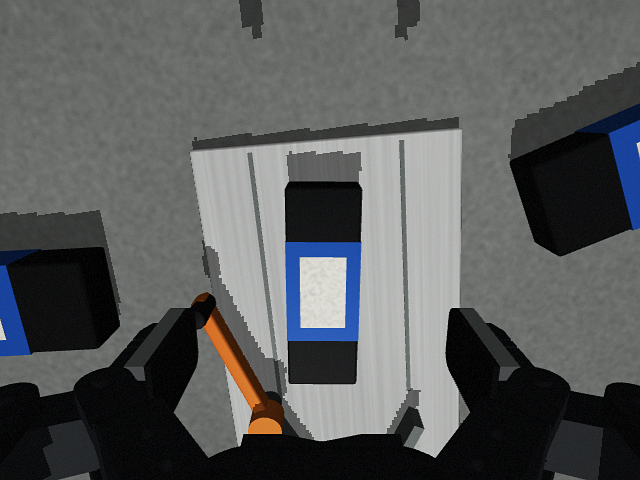

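The wrist view shows the pack centred between the fingers (columns 286–361), the gate stub at (203,305) outside the left finger, and a clear descent.

```bash
python3 -m pendant '-0.1 0 4 0 8.5;-0.1 0 7 0 8.5;-0.1 0 10 0 8.5;-0.1 0 12 0 8.5;-0.1 0 13.2 0 8.5;-0.1 0 13.7 0 8.5;-0.1 0 13.7 0 8.5;-0.1 0 13.7 0 8.5;-0.1 0 13.7 0 4;-0.1 0 13.7 0 4;-0.1 0 13.7 0 4;-0.1 0 13.7 0 4;-0.1 0 13.7 0 4;-0.1 0 13.7 0 4;-0.1 0 13.7 0 4;-0.1 0 13.7 0 4' 20
python3 -c "
from h import *
show();print(rel(dw(0,177),.016,D[2]), rel(dw(0,62),.016,D[2]))"
```

```text
clock: 3.15
eef_pos: [0.5803, 0.1673, 0.0151]
ee_rot: [0.0, 0.756, 0.654, 0.001]
ft_force: [-0.0, 0.4, 6.5]
width: 0.0481
grasp_force: 21.5
t 3.15 dock [ -5.3 176.4] z 15.1 ang-dock -4.65 F [-0.   0.4  6.5] w 48.1 g 21.5 q6 2.0
[ 0.106  0.52  -0.084 -0.081] [-11.357   1.452  -0.089  -0.081]
```

```bash
python3 -m pendant '0.1 0.2 -0.1 -0.03 4;0.1 0.4 -0.1 -0.06 4;0.1 0.52 -0.1 -0.081 4;0.1 0.52 -0.1 -0.081 4;-1 0.6 -0.1 -0.081 4;-2 0.68 -0.1 -0.081 4;-3 0.77 -0.1 -0.081 4;-4 0.85 -0.1 -0.081 4;-5 0.93 -0.1 -0.081 4;-5.5 0.97 -0.1 -0.081 4;-5.5 0.97 -0.1 -0.081 4;-5.5 0.97 -0.1 -0.081 4' 20
python3 -c "
from h import *
import cv2
show();print(rel(dw(0,62),.016,D[2]))
im=vision.get_image('top')[170:290,210:450,::-1]
cv2.imwrite('pics/t2.png',cv2.resize(im,(792,396),interpolation=cv2.INTER_CUBIC))"
```

```text
clock: 4.15
eef_pos: [0.5815, 0.111, 0.0154]
ee_rot: [-0.0, 0.73, 0.684, 0.0]
ft_force: [0.8, 0.8, -2.7]
width: 0.0479
grasp_force: 21.1
t 4.15 dock [ -0.5 120.3] z 15.4 ang-dock -0.05 F [ 0.8  0.8 -2.7] w 47.9 g 21.1 q6 1.82
[-5.825e+00  5.500e-02 -6.300e-02 -1.000e-03]
```

View pics/t2.png

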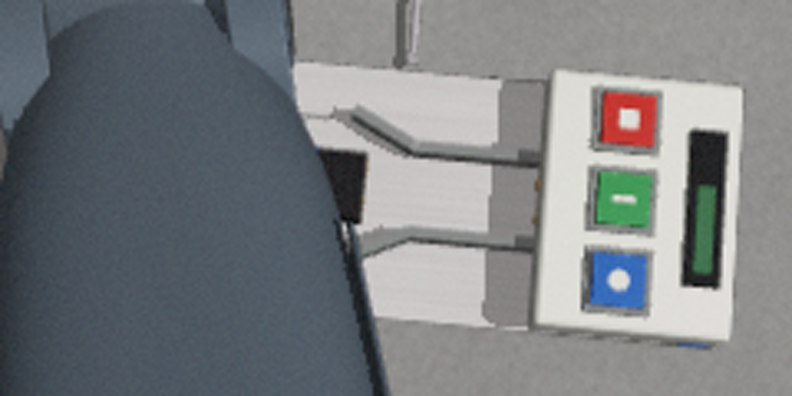

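The view shows the pack's front edge at crop (365,187). It is on the rails' centre line (about (410,193)) to within roughly 1 mm. I'll slide it in.

```bash
python3 -m pendant '-0.7 0 0 0 4;-1.4 0.01 0 0 4;-2.1 0.02 0 0 4;-2.8 0.02 0 0 4;-3.5 0.03 0 0 4;-4.2 0.04 0 0 4;-4.9 0.05 0 0 4;-5.5 0.05 0 0 4;-5.8 0.05 0 0 4;-5.8 0.05 0 0 4;-5.8 0.05 0 0 4' 20
python3 -c "
from h import *
show()"
```

```text
clock: 5.12
eef_pos: [0.5782, 0.0533, 0.0153]
ee_rot: [0.0, 0.729, 0.684, 0.0]
ft_force: [-0.1, -0.6, -2.6]
width: 0.0472
grasp_force: 21.2
t 5.12 dock [-0.1 62.5] z 15.3 ang-dock -0.02 F [-0.1 -0.6 -2.6] w 47.2 g 21.2 q6 1.73
```

```bash
python3 -m pendant '0 0 0 0 6.4;0 0 0 0 6.4;0 0 0 0 6.4;0 0 0 0 6.4;0 0 -1 0 6.4;0 0 -2.5 0 6.4;0 0 -4.5 0 6.4;0 0 -5 0 0;2 0 -5 0 0;4 0 -5 0 0;6 0 -5 0 0;6 0 -5 0 0;6 0 -5 0 0;6 0 -5 0 0;6 0 -3 0 0;6 0 -1 0 0;6 0 -0.2 0 0;6 0 -0.2 0 0;6 0 -0.2 0 0' 20
python3 -c "
from h import *
import cv2
show()
cv2.imwrite('pics/w3.png',vision.get_image('wrist')[:,:,::-1])"
```

```text
clock: 6.7
eef_pos: [0.5819, 0.1128, 0.0176]
ee_rot: [-0.0, 0.73, 0.684, -0.0]
ft_force: [0.6, 0.4, 0.9]
width: 0.0002
grasp_force: 0.0
t 6.7 dock [-1.000e-01  1.221e+02] z 17.6 ang-dock -0.04 F [0.6 0.4 0.9] w 0.2 g 0.0 q6 1.83
```

View pics/w3.png

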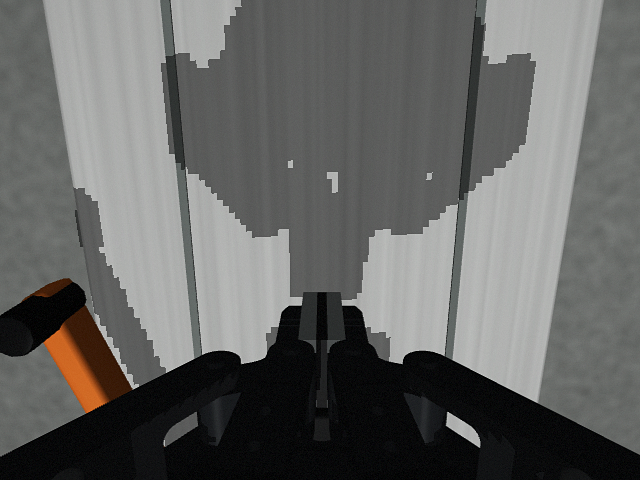

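The pack's end is hidden behind the closed fingers, and the gate stub is clear at left (40,315). Now I push.

```bash
python3 -m pendant '-1.2 0 0 0 0;-2 0 0 0 0;-2.5 0 0 0 0;-3 0 0 0 0;-3.5 0 0 0 0;-4 0 0 0 0;-4.5 0 0 0 0;-5 0 0 0 0;-5.5 0 0 0 0;-6 0 0 0 0;-6.5 0 0 0 0;-7 0 0 0 0;-7.3 0 0 0 0;-7.5 0 0 0 0;-7.5 0 0 0 0'
python3 -c "
from h import *
show()"
```

```text
clock: 8.0
eef_pos: [0.5771, 0.0379, 0.0172]
ee_rot: [0.0, 0.73, 0.684, -0.0]
ft_force: [0.2, -0.6, -0.5]
width: 0.0001
grasp_force: 0.0
t 8.0 dock [-0.2 47. ] z 17.2 ang-dock -0.03 F [ 0.2 -0.6 -0.5] w 0.1 g 0.0 q6 1.7
```

```bash
python3 -m pendant '-0.1 0 0 0 0;-0.2 0 0 0 0;-0.3 0 0 0 0;-0.4 0 0 0 0;-0.4 0 0 0 0' | grep -E 'force|pos'
python3 -m pendant '-0.1 0 0 0 0;-0.2 0 0 0 0;-0.2 0 0 0 0' | grep -E 'force|pos'
python3 -m pendant '-0.1 0 0 0 0;-0.1 0 0 0 0' | grep -E 'force|pos'
python3 -c "
from h import *
show()"
```

```text
eef_pos: [0.5769, 0.0343, 0.0172]
ft_force: [0.1, 1.1, 0.1]
grasp_force: 0.0
eef_pos: [0.5768, 0.0323, 0.0173]
ft_force: [-1.0, 0.4, 0.1]
grasp_force: 0.0
eef_pos: [0.5768, 0.0316, 0.0173]
ft_force: [0.0, 1.7, -1.8]
grasp_force: 1.3
t 8.83 dock [-0.1 40.7] z 17.3 ang-dock -0.0 F [ 0.   1.7 -1.8] w -0.3 g 1.3 q6 1.69
```

```bash
for i in 1 2; do python3 -m pendant '-0.1 0 0 0 0;-0.1 0 0 0 0' | grep -E 'ft_force|pos'; done
python3 -c "
from h import *
show()"
```

```text
eef_pos: [0.5767, 0.0315, 0.0173]
ft_force: [-0.1, 9.8, -0.7]
eef_pos: [0.5767, 0.0315, 0.0174]
ft_force: [0.6, 17.2, -0.5]
t 9.17 dock [-0.2 40.5] z 17.4 ang-dock 0.07 F [ 0.6 17.2 -0.5] w 0.3 g 8.5 q6 1.69
```

The pack is home: a hard stop at TCP dock y 40.5, so its rear end is at about 30 mm. Back off and go over to the outer side of the gate.

```bash
python3 -m pendant '1 0 0 0 0;3 0 0 0 0;4 0 -3 0 0;4 0 -6 0 0;4 0 -6 0 0;4 0 -6 0 0' | grep ft_f
python3 -c "
from h import *
import cv2
show();print(rel(dw(-117,92),.08,D[2]),rel(dw(-117,92),.02,D[2]))
im=vision.get_image('top')
cv2.imwrite('pics/t4.png',cv2.resize(im[170:390,200:450,::-1],(660,580),interpolation=cv2.INTER_CUBIC))"
```

```text
ft_force: [0.7, -0.4, -0.7]
t 9.67 dock [ 1.2 79. ] z 78.9 ang-dock 0.01 F [ 0.7 -0.4 -0.7] w 0.0 g 0.0 q6 1.75
[  1.3   -11.815  -0.149   0.   ] [  1.3   -11.835   5.851   0.   ]
```

View pics/t4.png

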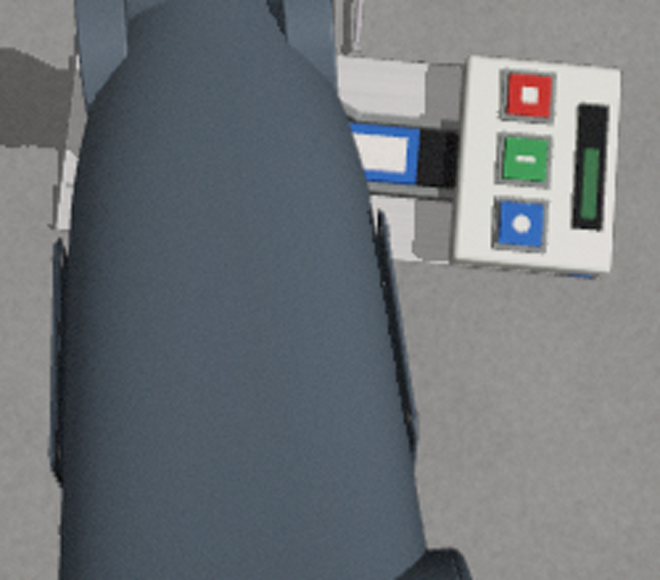

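The pack's nose meets the console face at crop (455,160), so it is fully home. Next, the gate.

```bash
python3 -m pendant '1.3 -3 0 0 0;1.3 -6 0 0 0;1.3 -9 0 0 0;1.3 -11.8 0 0 0;1.3 -11.8 0 0 0;1.3 -11.8 0 0 0;1.3 -11.8 2 0 0;1.3 -11.8 4 0 0;1.3 -11.8 5.2 0 0;1.3 -11.8 5.8 0 0;1.3 -11.8 5.8 0 0;1.3 -11.8 5.8 0 0' | grep ft_f
python3 -c "
from h import *
show()
for t in [110,100,90,80,70,60,50,40,30,20,10,3,0]:
    a=np.radians(t);h=5+14.5*abs(np.sin(a))+11*abs(np.cos(a))
    x=-58+70*np.cos(a)-h*np.sin(a);y=39+70*np.sin(a)+h*np.cos(a)
    print(t,rel(dw(x,y),.0205)[:3].round(2))"
```

```text
ft_force: [0.1, -0.2, 0.4]
t 10.72 dock [-117.7   91.5] z 19.3 ang-dock -0.02 F [ 0.1 -0.2  0.4] w -0.1 g 0.0 q6 1.83
110 [ 0.56  1.48 -0.12]
100 [ 1.28  2.67 -0.12]
90 [ 1.75  4.02 -0.13]
80 [ 2.01  5.1  -0.13]
70 [ 2.1   6.26 -0.13]
60 [ 1.97  7.48 -0.13]
50 [ 1.61  8.7  -0.13]
40 [ 1.    9.87 -0.13]
30 [ 0.14 10.95 -0.13]
20 [-0.94 11.86 -0.13]
10 [-2.22 12.55 -0.13]
3 [-3.21 12.88 -0.13]
0 [-3.64 12.97 -0.13]
```

```bash
python3 -m pendant '0.5 1.4 -0.1 0 0;0.9 2.1 -0.1 0 0;1.3 2.7 -0.1 0 0;1.5 3.3 -0.1 0 0;1.75 4 -0.1 0 0;1.9 4.6 -0.1 0 0;2 5.1 -0.1 0 0;2.1 5.7 -0.1 0 0;2.1 6.3 -0.1 0 0;2 6.9 -0.1 0 0;2 7.5 -0.1 0 0;1.8 8.1 -0.1 0 0;1.6 8.7 -0.1 0 0;1.3 9.3 -0.1 0 0;1 9.9 -0.1 0 0;0.6 10.4 -0.1 0 0;0.1 11 -0.1 0 0;-0.4 11.4 -0.1 0 0;-0.9 11.9 -0.1 0 0;-0.9 11.9 -0.1 0 0' | grep ft_f
python3 -c "
from h import *
import cv2
show();print(rel(dw(12,55),.02))
cv2.imwrite('pics/w5.png',vision.get_image('wrist')[:,:,::-1])"
```

```text
ft_force: [0.5, -0.4, 0.4]
t 12.38 dock [ 1.9 81.5] z 20.3 ang-dock -0.06 F [ 0.5 -0.4  0.4] w 0.1 g 0.0 q6 1.76
[-2.65   1.016  0.033  0.   ]
```

View pics/w5.png

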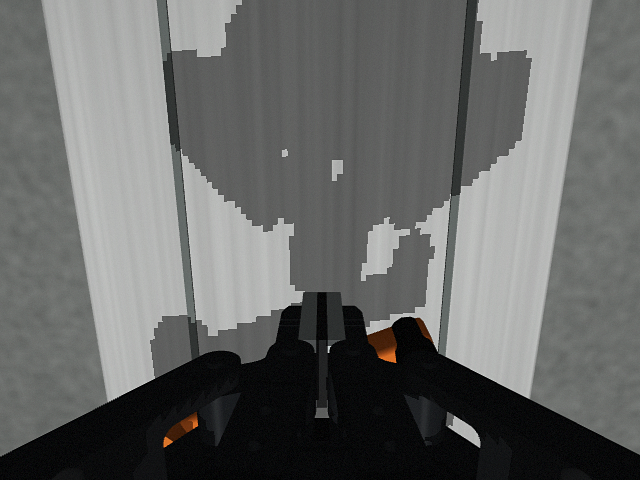

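The gate has followed the finger. Its stub is at (410,330) and the arm lies behind the fingers, so it is nearly shut. I'll finish the swing and press gently against the stop.

```bash
python3 -m pendant '-0.5 0.3 0 0 0;-1 0.6 0 0 0;-1.5 0.8 0 0 0;-1.9 0.9 0 0 0;-2.2 1 0 0 0;-2.4 1 0 0 0;-2.6 1 0 0 0;-2.6 1 0 0 0' | grep -E 'ft_f'
for i in 1 2 3; do python3 -m pendant '-0.1 0 0 0 0;-0.1 0 0 0 0' | grep -E 'ft_f'; done
python3 -c "
from h import *
show()"
```

```text
ft_force: [0.4, 0.2, -0.4]
ft_force: [0.0, -0.6, 0.5]
ft_force: [0.5, 0.6, -0.0]
ft_force: [1.2, 7.7, 0.2]
t 13.6 dock [10.9 54.5] z 20.3 ang-dock 0.03 F [1.2 7.7 0.2] w 0.2 g 3.8 q6 1.71
```

```bash
python3 -m pendant '-0.1 0 0 0 0;-0.1 0 0 0 0' | grep -E 'ft_f|pos'
python3 -m pendant '1 0 0 0 0;2.5 0 0 0 0;3 0 -3 0 0;3 0 -6 0 0;3 0 -8 0 0;3 0 -9 0 0;3 0 -9 0 0' | grep ft_f
python3 -c "
from h import *
show();print(rel((.5652,-.1736),.11,D[2]))"
```

```text
eef_pos: [0.5887, 0.0445, 0.0204]
ft_force: [0.4, 14.1, -0.8]
ft_force: [0.4, 0.1, -0.6]
t 14.35 dock [12.1 83.5] z 112.4 ang-dock 0.02 F [ 0.4  0.1 -0.6] w 0.3 g 0.0 q6 1.76
[-24.837  -1.078   0.224   0.   ]
```

```bash
python3 -m pendant '-4 -0.2 0 0 0;-8 -0.4 0 0 0;-12 -0.6 0 0 0;-16 -0.8 0 0 0;-20 -1 0 0 0;-23 -1.1 0 0 0;-24.8 -1.1 0 0 0;-24.8 -1.1 0 0 0;-24.8 -1.1 0 0 0;-24.8 -1.1 1.5 0 0;-24.8 -1.1 2 0 0;-24.8 -1.1 2 0 0' | grep ft_f
python3 -c "
from h import *
import cv2
show();print(rel((.5652,-.1736),.066,D[2]))
a=vision.get_image('top')[170:290,210:450,::-1];b=vision.get_image('wrist')[:,:,::-1]
cv2.imwrite('pics/k6.png',np.vstack([cv2.resize(a,(560,280)),cv2.resize(b,(400,300))[:, :].copy() if 0 else cv2.copyMakeBorder(cv2.resize(b,(400,300)),0,0,0,160,0)]))"
```

```text
ft_force: [-0.3, -0.4, 0.4]
t 15.35 dock [  -1.3 -164. ] z 88.3 ang-dock 0.06 F [-0.3 -0.4  0.4] w -0.2 g 0.0 q6 1.34
[-8.70e-02  2.77e-01  2.23e+00  1.00e-03]
```

View pics/k6.png

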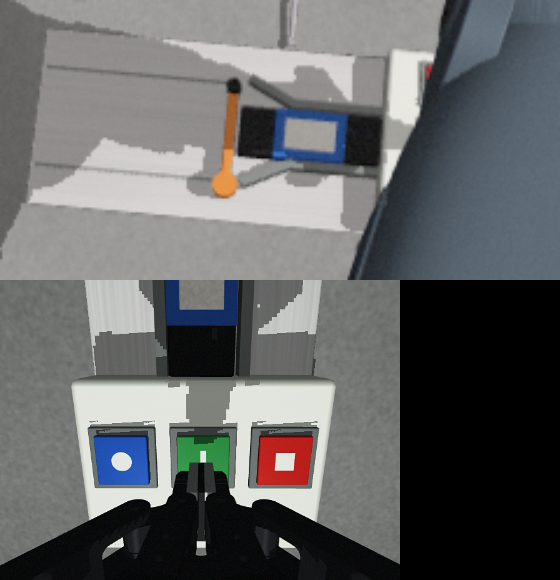

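The top crop shows the gate shut (pivot (224,185), stub (234,86), across the mouth) and the pack against the console. The wrist view has the fingers over the green key at (203,460). I'll descend gently.

```bash
python3 -m pendant '0 0.1 1 0 0;0 0.15 1.8 0 0;-0.05 0.15 2.1 0 0;-0.05 0.15 2.1 0 0;-0.05 0.15 2.1 0 0' | grep -E 'ft_f|pos'
for i in 1 2 3; do python3 -m pendant '0 0 0.05 0 0;0 0 0.1 0 0;0 0 0.1 0 0' | grep -E 'ft_f|pos'; done
```

```text
eef_pos: [0.5649, -0.1746, 0.0691]
ft_force: [-0.3, -0.1, 1.0]
eef_pos: [0.5652, -0.1747, 0.0685]
ft_force: [-0.4, 0.5, 0.2]
eef_pos: [0.5651, -0.1747, 0.0673]
ft_force: [-0.3, 1.0, -0.2]
eef_pos: [0.565, -0.1746, 0.0662]
ft_force: [-1.3, -0.2, -0.0]
```

```bash
for i in 1 2 ; do python3 -m pendant '0 0 0.1 0 0;0 0 0.1 0 0' | grep -E 'ft_f|pos'; done; for i in 1 2; do python3 -m pendant '0 0 0.05 0 0;0 0 0.05 0 0' | grep -E 'ft_f|pos'; done
```

```text
eef_pos: [0.565, -0.1746, 0.0651]
ft_force: [-0.1, 0.7, 0.5]
eef_pos: [0.565, -0.1746, 0.0641]
ft_force: [0.0, -0.0, 0.4]
eef_pos: [0.565, -0.1746, 0.0637]
ft_force: [0.3, 0.4, 0.3]
eef_pos: [0.5651, -0.1747, 0.0632]
ft_force: [-0.4, 1.3, -0.4]
```

```bash
for i in 1 2 ; do python3 -m pendant '0 0 0.05 0 0;0 0 0.05 0 0' | grep -E 'ft_f|pos'; done
```

```text
eef_pos: [0.5651, -0.1747, 0.0629]
ft_force: [-0.5, 0.6, 4.0]
eef_pos: [0.5652, -0.1747, 0.0625]
ft_force: [-1.5, 0.8, 4.5]
```

```bash
python3 -m pendant '0 0 0.05 0 0;0 0 0.1 0 0;0 0 0.1 0 0' | grep -E 'clock|ft_f|pos'
```

```text
clock: 17.87
eef_pos: [0.5652, -0.1747, 0.0616]
ft_force: [-2.3, 0.1, 8.7]
```

```bash
python3 -m pendant '0 0 0.03 0 0;0 0 0.03 0 0;0 0 0.03 0 0;0 0 0.03 0 0;0 0 0.03 0 0;0 0 0.03 0 0;0 0 0.03 0 0;0 0 0.03 0 0;0 0 0.03 0 0;0 0 0.03 0 0;0 0 0.03 0 0' | grep -E 'clock|ft_f|pos'
python3 -m pendant '0 0 0 0 0;0 0 0 0 0;0 0 0 0 0;0 0 0 0 0;0 0 0 0 0;0 0 0 0 0;0 0 0 0 0;0 0 0 0 0;0 0 0 0 0;0 0 0 0 0;0 0 0 0 0;0 0 -1 0 0;0 0 -3 0 0;0 0 -6 0 0;0 0 -8 0 0;0 0 -8 0 0' | grep -E 'clock|ft_f|pos'
python3 -m pendant '6 -12 -8 0 0;6 -12 -8 0 0;6 -12 -8 0 0;6 -12 -8 0 0;6 -12 -8 0 0;6 -12 -8 0 0;6 -12 -8 0 0' | grep ft_f
python3 -c "
from h import *
import cv2
show()
a=vision.get_image('scene')[190:330,200:420,::-1]
cv2.imwrite('pics/s7.png',cv2.resize(a,(770,490),interpolation=cv2.INTER_CUBIC))"
```

```text
clock: 18.78
eef_pos: [0.5652, -0.1747, 0.0615]
ft_force: [-3.4, 0.9, 10.8]
clock: 20.12
eef_pos: [0.567, -0.1753, 0.1457]
ft_force: [0.6, -0.9, 0.1]
ft_force: [-0.1, 0.4, 0.0]
t 20.7 dock [-118.3 -106. ] z 220.8 ang-dock 0.0 F [-0.1  0.4  0. ] w 0.0 g 0.0 q6 1.4
```

View pics/s7.png

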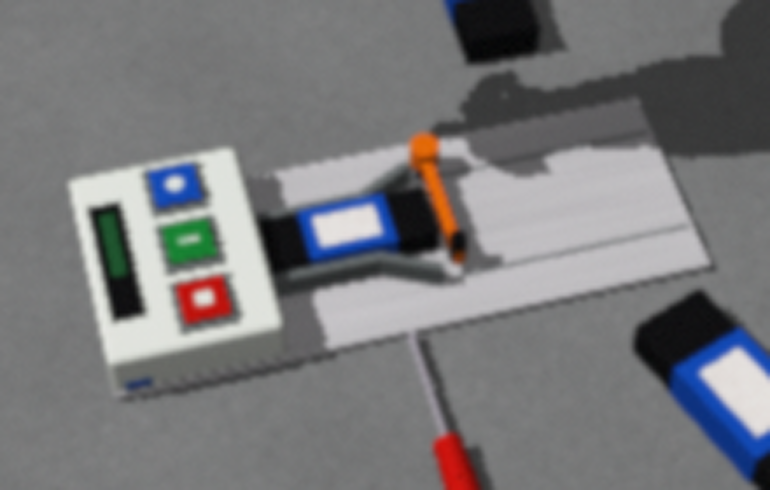

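The picture shows the pack home (350,230), the gate shut across the mouth (440,200), and the keys and other items as they were. I'm handing it in.

```bash
python3 -c "
from bench import env
print(env.finish_job())"
```

```text
the job is handed in; nothing more can be done
None
```

The job is handed in: the pack is home against the contacts, the gate is shut, and the green key was held down for about 2 s at no more than about 11 N measured, then released; the arm was clear of everything at about 21 s.

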